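# Back off the left-hand knob and take out the keeper

### The arm

A 6-joint arm with a two-finger parallel gripper is mounted at the origin on a cart in front of the work surface, level with it; the furniture and walls round the work are solid. World frame = base frame: x ahead of the robot, y to its left, z up, the work surface at z = 0. Lengths are in m, angles in rad, forces in N, time in s.
With the tool pointing down it reaches from about 0.35 to 0.95 m from the base axis. Payload 17.4 kg.
Tool frame: the origin (TCP) lies at the very end of the fingers, on their centre line; the grasp point (between the pads) lies 19 mm behind it (manip.grip_depth is the distance from the TCP to the grasp point, in m); z points along the fingers, y is the direction in which the jaws open and shut (so a half turn about z gives the same grasp; the last joint's range is limited). The gripper opens to 93 mm and grips with 3 to 60 N. Pads are 15 mm wide; open, the fingers measure 128 mm over their backs; the gripper's body (75 mm by 188 mm) begins 65 mm behind the grasp point.
Start: joints at [1.138, 0.116, 1.442, -0, 1.584, -0.038], TCP at [0.26, 0.623, 0.219] pointing down, gripper open.
Joint ranges: [-2.83, 2.83], [-0.83, 2.19], [0.07, 2.5], [-1.14, 4.28], [0.01, 3], [-2.97, 2.97]. Speed limits (rad/s): [1.89, 1.89, 2.22, 3.14, 3.14, 3.14].

### API

Orientations are given as a unit quaternion [w, x, y, z].
In Python, from rig import manip gives the robot as it stands.
- The arm moves only by the shell command python3 -m jog 'ROWS'. ROWS is JSON, a list that holds one entry, the list of rows, each a list of 7 numbers: the shift along the tool's x, y, z in mm, then the turn, a rotation vector about the tool's x, y, z in rad, then the opening, from -1 (shut) to 1 (fully open). A call has 1 to 20 rows; each row is the pose to reach, as a shift and turn from the pose commanded when the call began, along the tool's axes at that moment; what a row does not reach only later rows make up. A row lasts 1/10 s, in which the tool goes at most 50 mm and 8.59 degrees, less where a joint would pass 70% of its speed; a pose out of reach is approached as far as the arm can. A call with a gripper value outside its range is refused whole. The fingers move at their own pace and stop on an object; the grip force is fixed at half the most. Time passes only in rows, so rows that repeat a pose let the fingers close. It gives the time, the measured TCP pose, the force and the opening at its end, in the units of the state.
- manip.sense(): the state, without advancing time (a new reading comes with each control period).
- manip.get_image(name): name is "scene" or "top"; returns (picture, depth): 400x640x3 uint8, red, green, blue; 400x640 float32, m along the optical axis (not along the pixel's ray), 0 where there is no reading.
- manip.camera_params(name): a dict with "fx", "fy", "cx", "cy" (pixels), "extrinsics" (4x4, takes a point from world to camera coordinates). Camera axes: x right, y down, z forward; pixel columns grow to the right and rows downward; lengths in m; the calibration is good to about 2 mm. A picture is of the moment at which its call begins. camera_params takes no time and is no camera call.
- manip.finish_job(): hands the job in, once; it reports no verdict.
The state is a dict: "time": time; "q": joint angles; "dq": joint speeds; "joint_torque": joint torques, N m; "ee_pos": TCP position; "tool_rot": TCP orientation; "contact_force": force on the tool from outside, world axes, zero at the start; "moment": the same for the moment, N m; "width": finger opening in m.
Only numpy, scipy, OpenCV 4.12 (cv2) and the standard library are available. Lean on these libraries where they do the work, as an engineer would, in place of code of your own. Each camera call takes 0.05 s, during which the arm holds its last target.

### The job

The roll of tape on the spindle stand is due for a change. Its round knob has a left-hand thread, so loosen it by turning it clockwise (seen from above) all the way until you feel it come up against its stop, without forcing it past; then slide the slotted steel keeper plate out from under the knob and lay it down flat inside the parts tray. Leave the knob backed off, and do not disturb the other things on the desk.

Things in the scene. Friction and masses are not known exactly. Their poses are not given: they have to be found in the camera images.
- stand: Fixed spindle stand: round grey foot 116 mm across, 10 mm thick, with an upright spindle along its z axis. A roll of tape (104 mm across, top 35 mm above the desk) sits firmly on its hub round the spindle, the keeper lies on the roll, and the knob sits above. Origin: centre of the foot's underside, on the spindle axis.
- knob_mid (a point): Middle of the round black knob, on the spindle axis: a cylinder 48 mm across, 22 mm tall (11 mm above and below this point; a 3 mm stud tip on top), gripped across its diameter. It is captive on a quick left-hand thread: turned clockwise from above it unscrews and rises 2 mm per rad. This point does not turn with it; only the springy spindle twists a little, 1 rad per 1.5 N m on the knob.
- knob_collar (a point): Underside of the knob's steel collar (24 mm across), on the axis, 20 mm below knob_mid. The thread is stiff, about 0.12 N m, and stays where left. From the start 2 to 2.8 rad of clockwise turn remain (it differs) up to a hard stop. Over 0.6 N m on the knob is forcing. Anticlockwise, the collar screws down onto the keeper.
- keeper: Loose steel keeper plate 64x64x4 mm, about 80 g, lying on the hub in the roll, 35 mm above the desk. Origin: centre of its underside, about on the spindle axis. A 20 mm slot, open at its -x edge, straddles the 16 mm spindle; the handle is at +x. A rim round the collar, top 9 mm above the underside, locks it until the knob is at its stop (then 2.4 mm clear). Draw it level along its +x at least 60 mm before lifting.
- keeper_handle (a point): Middle of the keeper's handle block, beyond the roll: 76 mm along the keeper's +x from its origin and 14 mm above its underside. The grey block is 26 mm long (x), 16 mm wide (y, grip across this) and 14 mm tall: its underside is 7 mm and its top 21 mm above the keeper's underside. Axes as the keeper's.
- tray: Fixed shallow open parts tray, grey: outside 116 mm (its x) by 172 mm (its y) by 18 mm tall, walls 4 mm, floor 4 mm thick. Origin: centre of its underside. The keeper (121 mm long with handle) fits inside lengthways along the tray's y, either way round.
- ink_bottle: Bystander: small upright ink bottle, 39 mm across, 90 mm tall. Origin: centre of its underside.
- glue_stick: Bystander: upright glue stick, 26 mm across, 90 mm tall. Origin: centre of its underside.
- marker: Bystander: felt marker lying down, 132 mm long. Origin: centre of its underside.
- eraser: Bystander: worn eraser, 18x42x11 mm. Origin: centre of its underside.
Not all that is in view belongs to the job. Of the things shaped like the keeper, the steel one is meant.

How it is judged:
By the outcome, as a careful person would: the job done as asked, in the order asked, and still so for the second after the job is handed in, with the robot touching nothing.
It also fails if it takes over 72 s, if anything falls off the work surface, if the arm or the gripper's body presses on something with over 40 N, if the wrist force passes 120 N, or if a joint passes its speed limit or range.

## Working session

There is one attempt and no reset: what is moved stays moved. The work goes in short steps, Python scripts to look and compute and a shell command to move; the robot and the scene stay as the last step left them, time stands still between calls to the robot, and variables do not carry over. Pictures are saved under pics/ and viewed, and the job is handed in when it is done.

```bash
ls; mkdir -p pics; python3 - <<'E'
from rig import manip
import cv2,numpy as np
s=manip.sense()
for k,v in s.items(): print(k,np.round(v,4))
for n in("scene","top"):
    p,d=manip.get_image(n)
    cv2.imwrite(f"pics/{n}0.png",p[:,:,::-1]); np.savez(f"pics/{n}0.npz",p=p,d=d)
    c=manip.camera_params(n); print(n,{k:np.round(v,3).tolist() for k,v in c.items()})
print(manip.grip_depth)
E
```

```text
pics
time 0.0
q [ 1.1382  0.1165  1.4423 -0.      1.584  -0.0378]
dq [ 0.0013  0.0008  0.0011  0.0003 -0.0001  0.0013]
joint_torque [ 4.40000e-03 -7.21272e+01 -6.22602e+01  7.82000e-02  2.41000e-02
 -1.00000e-04]
ee_pos [0.2595 0.6229 0.2179]
tool_rot [-1.000e-04  1.961e-01  9.806e-01 -6.000e-04]
contact_force [-0.2402 -0.0255  0.4231]
moment [ 0.0572  0.0173 -0.0226]
width 0.0929
scene {'fx': 424.273, 'fy': 424.273, 'cx': 321.756, 'cy': 204.131, 'extrinsics': [[0.644, -0.765, -0.016, -0.354], [-0.348, -0.275, -0.896, 0.253], [0.681, 0.583, -0.443, 0.529], [0.0, 0.0, 0.0, 1.0]]}
top {'fx': 361.246, 'fy': 361.246, 'cx': 312.433, 'cy': 201.724, 'extrinsics': [[-0.002, -1.0, 0.025, -0.019], [-0.994, -0.001, -0.113, 0.53], [0.113, -0.025, -0.993, 0.848], [0.0, 0.0, 0.0, 1.0]]}
0.0188
```

View pics/scene0.png

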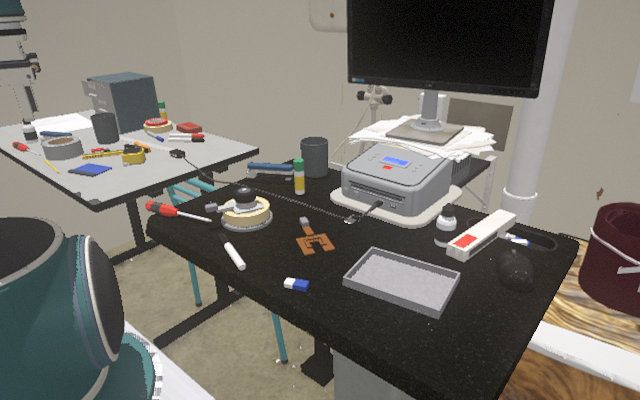

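View pics/top0.png

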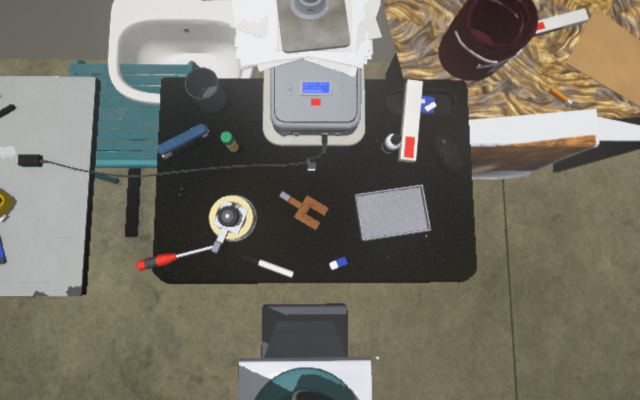

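The scene view shows the stand at about (246,210), the steel keeper's handle at about (215,207) and the tray at about (403,280). The copper-coloured decoy is at (315,243). In the top view the stand is at (232,217), the handle at (218,242) and the screwdriver tip is next to the handle. I'll zoom in and measure.

```bash
cat > h.py <<'E'
from rig import manip
import cv2,numpy as np
def cam(n):
    c=manip.camera_params(n); E=np.array(c["extrinsics"]); return c,E[:3,:3],E[:3,3]
def ray(n,u,v,z):
    c,R,t=cam(n); d=R.T@np.array([(u-c["cx"])/c["fx"],(v-c["cy"])/c["fy"],1]); o=-R.T@t
    return o+d*(z-o[2])/d[2]
def proj(n,P):
    c,R,t=cam(n); q=(R@np.atleast_2d(P).T).T+t
    return np.c_[q[:,0]/q[:,2]*c["fx"]+c["cx"],q[:,1]/q[:,2]*c["fy"]+c["cy"]]
def cloud(n,d):
    c,R,t=cam(n); v,u=np.mgrid[:400,:640]; X=np.stack([(u-c["cx"])/c["fx"]*d,(v-c["cy"])/c["fy"]*d,d],-1)
    return (X-t)@R
def snap(n,name,box=None,k=1):
    p,d=manip.get_image(n); np.savez(f"pics/{name}.npz",p=p,d=d)
    crop(p,name,box,k); return p,d
def crop(p,name,box,k):
    q=p[:,:,::-1]
    if box: x0,y0,x1,y1=box; q=q[y0:y1,x0:x1]
    cv2.imwrite(f"pics/{name}.png",cv2.resize(q,None,fx=k,fy=k,interpolation=cv2.INTER_NEAREST))
E
python3 - <<'E'
from h import *
p=np.load("pics/top0.npz")["p"]; crop(p,"top0z",(180,170,310,290),6)
p=np.load("pics/scene0.npz")["p"]; crop(p,"scene0z",(140,170,280,270),5)
E
```

```text
(no output)
```

View pics/top0z.png

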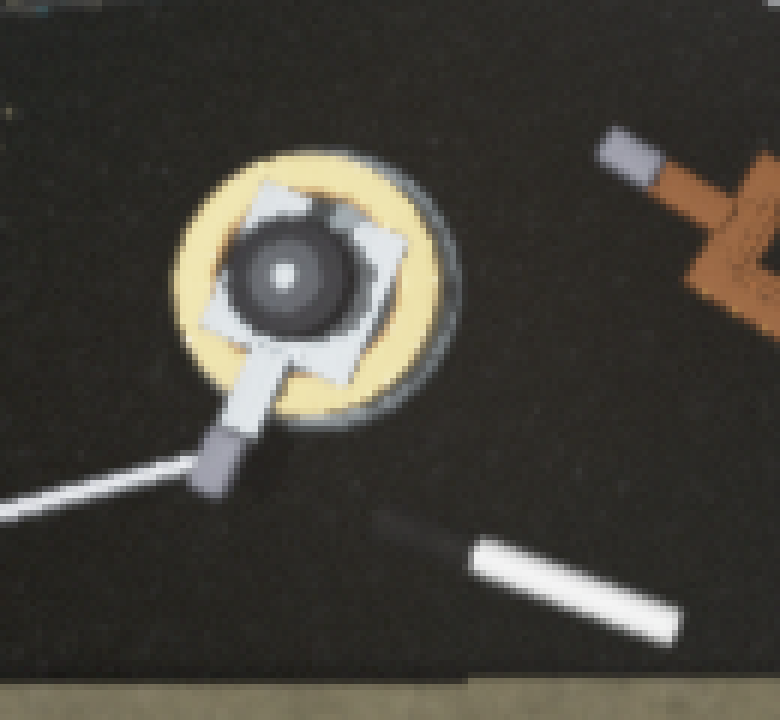

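View pics/scene0z.png

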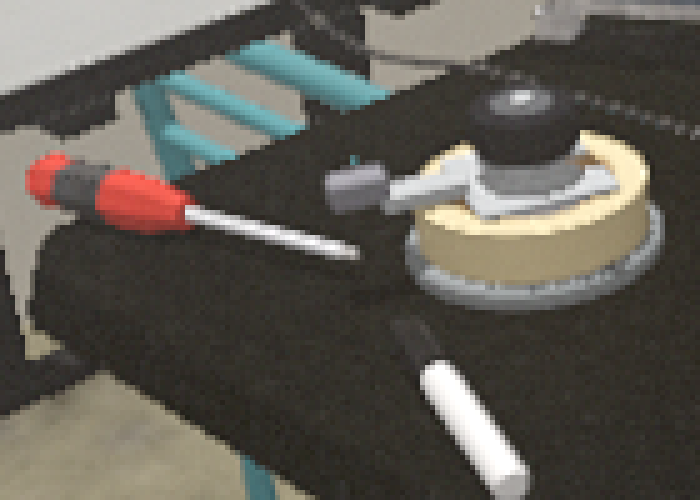

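```bash
python3 - <<'E'
from h import *
Z=np.load("pics/top0.npz");p=Z["p"];d=Z["d"]; W=cloud("top",d)
S=np.load("pics/scene0.npz");Ws=cloud("scene",S["d"])
print("knob tip top", ray("top",227,215.4,.076), W[213:219,225:231,2].round(3))
# roll: pts with yellow colour
hsv=cv2.cvtColor(p,cv2.COLOR_RGB2HSV); m=cv2.inRange(hsv,(15,60,120),(35,255,255)); m[:, :200]=0;m[:,265:]=0;m[:185]=0;m[250:]=0
cs,_=cv2.findContours(m,cv2.RETR_EXTERNAL,cv2.CHAIN_APPROX_NONE);c=max(cs,key=cv2.contourArea)
print("roll ellipse",cv2.fitEllipse(cv2.convexHull(c))); (u,v),r=cv2.minEnclosingCircle(c);print(u,v,r,"z35",ray("top",u,v,.035))
zz=W[m>0];print("roll z med",np.median(zz[:,2]))
# knob points
k=(W[...,2]>.058)&(W[...,2]<.09)&(np.hypot(W[...,0]-.45,W[...,1]-.2)<.2)
k[:, :200]=0;k[:,265:]=0
print("knob cloud",k.sum(),W[k].mean(0),W[k].min(0),W[k].max(0))
# handle: mauve pixel
sub=p[235:258,208:228].astype(int)
print(W[240:253,210:222,2].round(3))
# handle corners from color: bluish, mid brightness
hm=np.zeros(p.shape[:2],np.uint8); q=p[238:256,205:226].astype(int)
hm[238:256,205:226]=((q[...,2]-q[...,1]>6)&(q.mean(2)>110)).astype(np.uint8)
vv,uu=np.nonzero(hm);print("handle n",len(uu),cv2.minAreaRect(np.c_[uu,vv].astype(np.float32)),ray("top",uu.mean(),vv.mean(),.056))
# tray
g=(W[...,2]>.0)&(np.abs(W[...,2]-.018)<.008)
g[:, :345]=0;g[:,440:]=0;g[:175]=0;g[250:]=0
P=W[g][:,:2].astype(np.float32); r=cv2.minAreaRect(P);print("tray",r, cv2.boxPoints(r).round(3).tolist())
E
```

```text
knob tip top [0.4927872  0.17683341 0.076     ] [[0.076 0.071 0.073 0.072 0.071 0.076]
 [0.074 0.075 0.077 0.077 0.074 0.073]
 [0.075 0.075 0.075 0.078 0.075 0.074]
 [0.076 0.075 0.073 0.077 0.076 0.072]
 [0.074 0.076 0.074 0.077 0.071 0.072]
 [0.074 0.075 0.074 0.074 0.075 0.073]]
roll ellipse ((230.60330200195312, 217.0550537109375), (43.04561233520508, 44.81816482543945), 86.99440002441406)
230.6969757080078 217.15151977539062 22.47148323059082 z35 [0.49169688 0.1765544  0.035     ]
roll z med 0.034351614412712235
knob cloud 378 [0.49194431 0.17587507 0.07209997] [0.41426775 0.15240438 0.05816134] [0.51748689 0.20820214 0.0780617 ]
[[ 0.     0.001  0.    -0.001 -0.001  0.     0.046  0.044  0.043  0.046
   0.047  0.046]
 [ 0.     0.002  0.002  0.001 -0.001  0.057  0.056  0.055  0.055  0.045
   0.044  0.046]
 [ 0.001  0.002  0.001  0.001  0.054  0.057  0.059  0.054  0.056  0.057
   0.054  0.045]
 [-0.001  0.     0.001 -0.002  0.054  0.056  0.058  0.055  0.056  0.06
   0.056  0.05 ]
 [-0.001 -0.001 -0.001  0.053  0.056  0.055  0.056  0.058  0.057  0.056
   0.057  0.048]
 [ 0.002 -0.0
[... 422 characters left out ...]
  0.004]
 [-0.001  0.056  0.056  0.057  0.058  0.056  0.057  0.058  0.052 -0.002
   0.     0.001]
 [-0.    -0.001  0.001  0.054  0.056  0.056  0.057  0.056  0.903  0.
   0.002  0.002]
 [ 0.004  0.    -0.    -0.001  0.001  0.052  0.054  0.048 -0.004  0.001
  -0.001  0.001]]
handle n 70 ((215.00001525878906, 246.0), (7.155416965484619, 10.733125686645508), 26.56505012512207) [0.42265198 0.20581783 0.056     ]
tray ((0.5064059495925903, -0.21815775334835052), (0.11596185714006424, 0.17319509387016296), 8.457106590270996) [[0.4359999895095825, -0.14100000262260437], [0.4620000123977661, -0.31200000643730164], [0.5759999752044678, -0.29499998688697815], [0.5509999990463257, -0.12399999797344208]]
```

```bash
python3 -m jog '[[[-386,-322,88,0,0,-0.57,0.4],[-386,-322,88,0,0,-0.57,0.4],[-386,-322,88,0,0,-0.57,0.4],[-386,-322,88,0,0,-0.57,0.4],[-386,-322,88,0,0,-0.57,0.4],[-386,-322,88,0,0,-0.57,0.4],[-386,-322,88,0,0,-0.57,0.4],[-386,-322,88,0,0,-0.57,0.4],[-386,-322,88,0,0,-0.57,0.4],[-386,-322,88,0,0,-0.57,0.4],[-386,-322,88,0,0,-0.57,0.4],[-386,-322,88,0,0,-0.57,0.4],[-386,-322,88,0,0,-0.57,0.4],[-386,-322,88,0,0,-0.57,0.4],[-386,-322,88,0,0,-0.57,0.4],[-386,-322,88,0,0,-0.57,0.4]]]'
cat > st.py <<'E'
from h import *
from scipy.spatial.transform import Rotation as Ro
s=manip.sense(); w,x,y,z=s["tool_rot"]; R=Ro.from_quat([x,y,z,w]).as_matrix()
print("t",s["time"],"ee",np.round(s["ee_pos"],4),"q",np.round(s["q"],3),"F",np.round(s["contact_force"],2),"M",np.round(s["moment"],3),"w",round(s["width"],4))
print("toolx yaw",np.degrees(np.arctan2(R[1,0],R[0,0])).round(2),"z",R[:,2].round(4))
def to(t): return (R.T@(np.array(t)-s["ee_pos"])*1000).round(1)
import sys
if len(sys.argv)>1: print("shift mm",to(eval(sys.argv[1])))
E
python3 st.py '[.492,.1767,.052]'
```

```text
time: 1.7
ee_pos: [0.4918, 0.1782, 0.1308]
tool_rot: [0.0, -0.088, 0.996, 0.0]
contact_force: [-0.0, 0.1, 0.5]
width: 0.0652
t 1.7 ee [0.4918 0.1782 0.1308] q [ 0.299 -0.182  1.875  0.     1.448 -1.449] F [-0.04  0.06  0.52] M [ 0.074  0.053 -0.001] w 0.0652
toolx yaw -169.88 z [ 2.e-04  1.e-04 -1.e+00]
shift mm [ 0.1 -1.6 78.8]
```

```bash
python3 -m jog '[[[0,-1,40,0,0,0,0.4],[0,-1.5,70,0,0,0,0.4],[0,-1.5,78.5,0,0,0,0.4],[0,-1.5,78.5,0,0,0,0.4],[0,-1.5,78.5,0,0,0,0.4]]]'
python3 - <<'E'
from h import *
snap("scene","s1",(190,150,300,240),7); snap("top","t1",(180,170,280,260),6)
E
python3 st.py
```

```text
time: 2.2
ee_pos: [0.493, 0.1763, 0.0537]
tool_rot: [0.001, -0.088, 0.996, 0.0]
contact_force: [0.1, -0.2, 0.9]
width: 0.0648
t 2.3 ee [0.4931 0.1763 0.0539] q [ 0.295 -0.123  1.953  0.     1.309 -1.452] F [0.32 0.49 0.46] M [0.068 0.012 0.031] w 0.0652
toolx yaw -169.95 z [ 2.2e-03  7.0e-04 -1.0e+00]
```

View pics/s1.png

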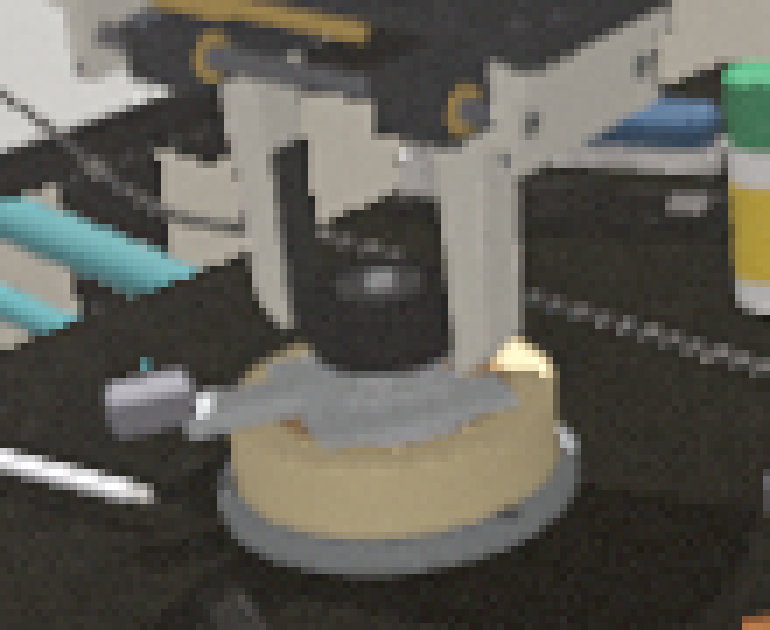

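The crop shows both fingers straddling the black knob, whose top is at crop (380,280). The tips are above the keeper. Now closing.

```bash
python3 -m jog '[[[0,0,0,0,0,0,-1],[0,0,0,0,0,0,-1],[0,0,0,0,0,0,-1],[0,0,0,0,0,0,-1],[0,0,0,0,0,0,-1],[0,0,0,0,0,0,-1]]]'; python3 st.py
```

```text
time: 2.9
ee_pos: [0.4925, 0.1767, 0.0528]
tool_rot: [0.0, -0.088, 0.996, 0.001]
contact_force: [-2.2, 5.2, 4.3]
width: 0.0471
t 2.9 ee [0.4925 0.1767 0.0528] q [ 2.950e-01 -1.220e-01  1.954e+00  1.000e-03  1.309e+00 -1.452e+00] F [-2.23  5.2   4.29] M [ 0.983  0.3   -0.016] w 0.0471
toolx yaw -169.95 z [ 6.0e-04  1.6e-03 -1.0e+00]
```

```bash
python3 -m jog '[[[0,0,-0.2,0,0,0.1,-1],[0,0,-0.4,0,0,0.2,-1],[0,0,-0.6,0,0,0.3,-1],[0,0,-0.8,0,0,0.4,-1],[0,0,-0.8,0,0,0.4,-1]]]'; python3 st.py
python3 -m jog '[[[0,0,-0.2,0,0,0.1,-1],[0,0,-0.4,0,0,0.2,-1],[0,0,-0.6,0,0,0.3,-1],[0,0,-0.8,0,0,0.4,-1],[0,0,-0.8,0,0,0.4,-1]]]'; python3 st.py
```

```text
time: 3.4
ee_pos: [0.4924, 0.1767, 0.0535]
tool_rot: [0.0, 0.114, 0.993, 0.001]
contact_force: [-1.0, 7.4, 3.5]
width: 0.0476
t 3.4 ee [0.4924 0.1767 0.0535] q [ 2.950e-01 -1.230e-01  1.953e+00  1.000e-03  1.310e+00 -1.048e+00] F [-1.04  7.38  3.51] M [1.037 0.436 0.15 ] w 0.0476
toolx yaw 166.92 z [ 4.0e-04  1.6e-03 -1.0e+00]
time: 3.9
ee_pos: [0.4923, 0.1767, 0.0543]
tool_rot: [-0.0, 0.309, 0.951, 0.001]
contact_force: [-3.0, 7.6, 3.5]
width: 0.0474
t 3.9 ee [0.4923 0.1767 0.0543] q [ 0.295 -0.124  1.953  0.002  1.312 -0.648] F [-3.04  7.62  3.5 ] M [1.115 0.62  0.105] w 0.0474
toolx yaw 144.0 z [ 1.0e-04  1.6e-03 -1.0e+00]
```

```bash
python3 -m jog '[[[0,0,-0.2,0,0,0.1,-1],[0,0,-0.4,0,0,0.2,-1],[0,0,-0.6,0,0,0.3,-1],[0,0,-0.8,0,0,0.4,-1],[0,0,-1.0,0,0,0.5,-1],[0,0,-1.0,0,0,0.5,-1]]]'; python3 st.py
python3 -m jog '[[[0,0,-0.2,0,0,0.1,-1],[0,0,-0.4,0,0,0.2,-1],[0,0,-0.6,0,0,0.3,-1],[0,0,-0.8,0,0,0.4,-1],[0,0,-0.8,0,0,0.4,-1],[0,0,-0.8,0,0,0.4,-1]]]'; python3 st.py
```

```text
time: 4.5
ee_pos: [0.4921, 0.1768, 0.0552]
tool_rot: [-0.001, 0.535, 0.845, 0.001]
contact_force: [-2.6, 6.8, 3.3]
width: 0.0475
t 4.5 ee [0.4921 0.1768 0.0552] q [ 0.295 -0.125  1.952  0.002  1.314 -0.148] F [-2.56  6.8   3.26] M [1.18  0.939 0.136] w 0.0475
toolx yaw 115.35 z [-3.0e-04  1.8e-03 -1.0e+00]
time: 5.1
ee_pos: [0.4921, 0.1769, 0.056]
tool_rot: [-0.001, 0.691, 0.723, 0.001]
contact_force: [-3.9, 8.7, 3.9]
width: 0.0475
t 5.1 ee [0.4921 0.1769 0.056 ] q [ 0.295 -0.125  1.951  0.002  1.316  0.249] F [-3.92  8.69  3.88] M [1.564 1.251 0.163] w 0.0475
toolx yaw 92.64 z [-6.0e-04  2.1e-03 -1.0e+00]
```

```bash
python3 -m jog '[[[0,0,-0.1,0,0,0.05,-1],[0,0,-0.2,0,0,0.1,-1],[0,0,-0.2,0,0,0.1,-1]]]'|tail -1; python3 st.py|head -1
python3 -m jog '[[[0,0,-0.1,0,0,0.05,-1],[0,0,-0.2,0,0,0.1,-1],[0,0,-0.2,0,0,0.1,-1]]]'|tail -1; python3 st.py|head -1
```

```text
width: 0.0471
t 5.4 ee [0.492  0.177  0.0562] q [ 0.295 -0.126  1.951  0.002  1.316  0.35 ] F [-2.25  8.29  4.6 ] M [1.641 1.304 0.146] w 0.0471
width: 0.0472
t 5.7 ee [0.492  0.177  0.0565] q [ 0.295 -0.126  1.951  0.003  1.316  0.45 ] F [-4.14  8.08  3.74] M [1.749 1.347 0.133] w 0.0472
```

```bash
python3 -m jog '[[[0,0,-0.1,0,0,0.05,-1],[0,0,-0.2,0,0,0.1,-1],[0,0,-0.2,0,0,0.1,-1]]]'|tail -1; python3 st.py|head -1
```

```text
width: 0.0475
t 6.0 ee [0.492  0.1771 0.0567] q [ 0.295 -0.126  1.951  0.003  1.317  0.55 ] F [-4.17 10.5   4.05] M [1.879 1.42  0.169] w 0.0475
```

```bash
python3 -m jog '[[[0,0,-0.1,0,0,0.05,-1],[0,0,-0.2,0,0,0.1,-1],[0,0,-0.2,0,0,0.1,-1]]]'|tail -1; python3 st.py|head -1
```

```text
width: 0.0472
t 6.3 ee [0.492  0.1771 0.0568] q [ 0.295 -0.126  1.95   0.003  1.317  0.65 ] F [-2.52 10.45  3.83] M [2.042 1.375 0.14 ] w 0.0472
```

```bash
python3 -m jog '[[[0,0,-0.1,0,0,0.05,-1],[0,0,-0.2,0,0,0.1,-1],[0,0,-0.2,0,0,0.1,-1]]]'|tail -1; python3 st.py|head -1
```

```text
width: 0.0477
t 6.6 ee [0.492  0.1772 0.057 ] q [ 0.295 -0.126  1.95   0.003  1.317  0.75 ] F [-4.38 10.42  4.  ] M [2.147 1.402 0.163] w 0.0477
```

```bash
python3 -m jog '[[[0,0,-0.1,0,0,0.05,-1],[0,0,-0.2,0,0,0.1,-1],[0,0,-0.2,0,0,0.1,-1]]]'|tail -1; python3 st.py|head -1
```

```text
width: 0.0475
t 6.9 ee [0.4921 0.1773 0.0573] q [ 0.295 -0.126  1.95   0.003  1.318  0.85 ] F [-3.23 10.2   4.13] M [2.315 1.369 0.169] w 0.0475
```

```bash
python3 - <<'E'
from h import *
M=[]
for i in range(1):
    M.append(manip.sense()["moment"][2])
print(M)
E
```

```text
[np.float64(0.16898689332847489)]
```

2.3 rad so far. I'll keep stepping.

```bash
python3 -m jog '[[[0,0,-0.1,0,0,0.05,-1],[0,0,-0.2,0,0,0.1,-1],[0,0,-0.2,0,0,0.1,-1]]]'|tail -1; python3 st.py|head -1
```

```text
width: 0.0474
t 7.2 ee [0.4921 0.1773 0.0575] q [ 0.295 -0.127  1.95   0.003  1.318  0.95 ] F [-3.03 11.05  3.42] M [2.48  1.305 0.125] w 0.0474
```

```bash
python3 -m jog '[[[0,0,-0.1,0,0,0.05,-1],[0,0,-0.1,0,0,0.05,-1]]]'|tail -1; python3 st.py|head -1
```

```text
width: 0.0475
t 7.4 ee [0.4921 0.1774 0.0576] q [ 0.295 -0.127  1.95   0.003  1.318  1.   ] F [-2.76 11.47  3.  ] M [2.57  1.293 0.167] w 0.0475
```

```bash
python3 -m jog '[[[0,0,-0.1,0,0,0.05,-1],[0,0,-0.2,0,0,0.1,-1],[0,0,-0.2,0,0,0.1,-1]]]'|tail -1; python3 st.py|head -1
```

```text
width: 0.0477
t 7.7 ee [0.4921 0.1774 0.0577] q [ 0.295 -0.127  1.95   0.003  1.318  1.1  ] F [-2.58 11.63  2.5 ] M [2.735 1.17  0.201] w 0.0477
```

```bash
python3 -m jog '[[[0,0,-0.1,0,0,0.05,-1],[0,0,-0.1,0,0,0.05,-1]]]'|tail -1; python3 st.py|head -1
```

```text
width: 0.0476
t 7.9 ee [0.4922 0.1774 0.0578] q [ 0.295 -0.127  1.95   0.003  1.318  1.15 ] F [-2.44 12.49  2.54] M [2.757 1.114 0.238] w 0.0476
```

```bash
python3 -m jog '[[[0,0,0,0,0,0.05,-1],[0,0,0,0,0,0.05,-1]]]'|tail -1; python3 st.py|head -1
```

```text
width: 0.0476
t 8.1 ee [0.4922 0.1775 0.0578] q [ 0.295 -0.127  1.95   0.003  1.318  1.2  ] F [-2.11 13.08  1.95] M [2.832 1.063 0.282] w 0.0476
```

```bash
python3 -m jog '[[[0,0,0,0,0,0.06,-1],[0,0,0,0,0,0.06,-1]]]'|tail -1; python3 st.py|head -1
```

```text
width: 0.0474
t 8.3 ee [0.4922 0.1775 0.0578] q [ 0.295 -0.127  1.95   0.003  1.318  1.26 ] F [-2.17 12.06  1.95] M [2.901 0.898 0.4  ] w 0.0474
```

Moment rose from a steady 0.15 N m to 0.40 N m, so the knob is on its stop. I'll unwind the spindle twist, release gently and lift.

```bash
python3 -m jog '[[[0,0,0,0,0,-0.08,-1],[0,0,0,0,0,-0.16,-1],[0,0,0,0,0,-0.18,-1],[0,0,0,0,0,-0.18,-1]]]'|tail -1; python3 st.py|head -1
```

```text
width: 0.0474
t 8.7 ee [0.4921 0.1774 0.0578] q [ 0.295 -0.127  1.95   0.003  1.318  1.077] F [-2.59 11.11  0.94] M [2.638 1.12  0.165] w 0.0474
```

```bash
python3 -m jog '[[[0,0,0,0,0,-0.05,-1],[0,0,0,0,0,-0.05,-1],[0,0,0,0,0,-0.05,0.4],[0,0,0,0,0,-0.05,0.4],[0,0,0,0,0,-0.05,0.4],[0,0,0,0,0,-0.05,0.4],[0,0,-40,0,0,-0.05,0.4],[0,0,-72,0,0,-0.05,0.4],[0,0,-72,0,0,-0.05,0.4]]]'|tail -1; 
python3 - <<'E'
from h import *
p,d=snap("scene","s2",(190,150,300,240),7); p,d=snap("top","t2",(180,170,280,260),6)
W=cloud("scene",np.load("pics/s2.npz")["d"])
k=(np.hypot(W[...,0]-.492,W[...,1]-.177)<.018)&(W[...,2]>.06)&(W[...,2]<.1)
print("knob z hist",np.percentile(W[k][:,2],[5,50,75,90]),k.sum())
W=cloud("scene",np.load("pics/scene0.npz")["d"])
k=(np.hypot(W[...,0]-.492,W[...,1]-.177)<.018)&(W[...,2]>.06)&(W[...,2]<.1)
print("before",np.percentile(W[k][:,2],[5,50,75,90]),k.sum())
E
python3 st.py '[.4226,.2058,.1]'
```

```text
width: 0.0653
knob z hist [0.07469533 0.07593915 0.07647093 0.07735927] 86
before [0.07015722 0.07111135 0.07167663 0.07246247] 82
t 9.7 ee [0.4926 0.1759 0.1297] q [ 0.294 -0.182  1.877 -0.     1.445  1.028] F [-0.09 -0.74 -1.27] M [-0.057  0.078 -0.   ] w 0.0652
toolx yaw 47.94 z [ 1.e-03  3.e-04 -1.e+00]
shift mm [-24.7 -72.   29.6]
```

View pics/s2.png

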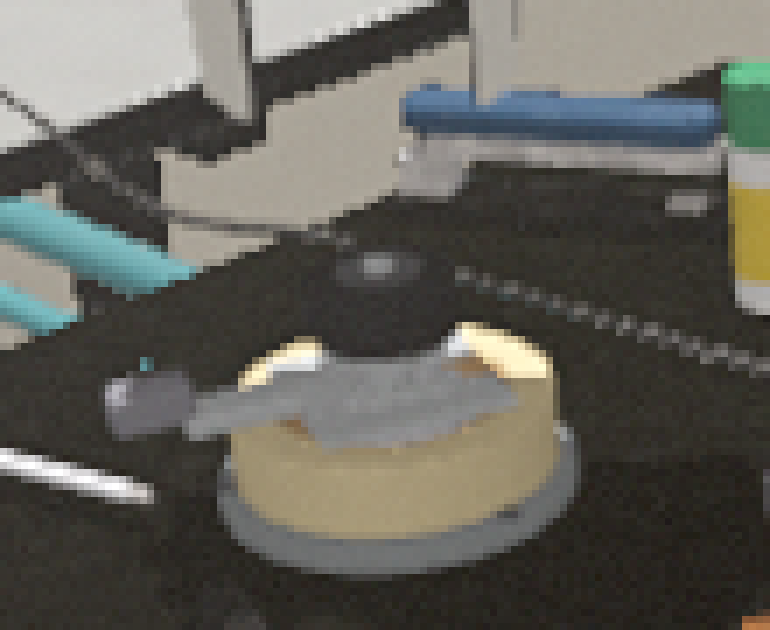

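View pics/t2.png

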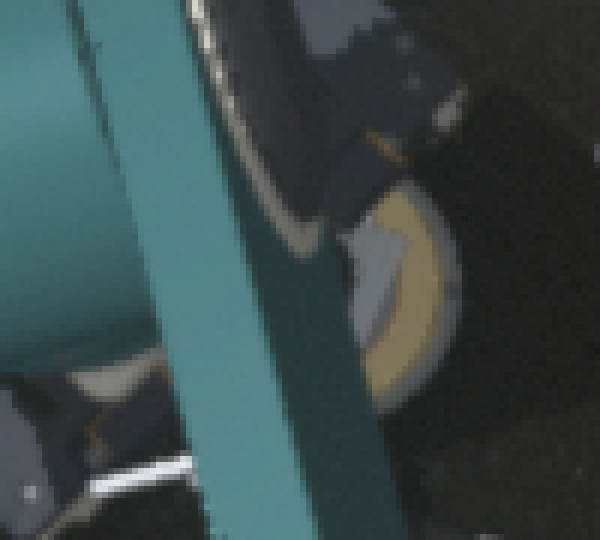

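The scene crop shows the knob raised by 4.8 mm, matching 2.4 rad. The handle is still at crop (147,403), so the keeper hasn't moved. Next: over the handle.

```bash
python3 -m jog '[[[-25,-72.3,0,0,0,-0.15,0],[-25,-72.3,0,0,0,-0.3,0],[-25,-72.3,0,0,0,-0.45,0],[-25,-72.3,0,0,0,-0.6,0],[-25,-72.3,0,0,0,-0.75,0],[-25,-72.3,0,0,0,-0.9,0],[-25,-72.3,0,0,0,-1.05,0],[-25,-72.3,0,0,0,-1.2,0],[-25,-72.3,0,0,0,-1.35,0],[-25,-72.3,0,0,0,-1.5,0],[-25,-72.3,0,0,0,-1.65,0],[-25,-72.3,0,0,0,-1.8,0],[-25,-72.3,20,0,0,-1.909,0],[-25,-72.3,40,0,0,-1.909,0],[-25,-72.3,40,0,0,-1.909,0],[-25,-72.3,40,0,0,-1.909,0]]]'|tail -1
python3 - <<'E'
from h import *
snap("scene","s3",(190,150,300,240),7); snap("top","t3",(180,170,280,260),6)
E
python3 st.py '[.4222,.206,.037]'
```

```text
width: 0.0465
t 11.4 ee [0.4222 0.2059 0.09  ] q [ 0.399 -0.283  2.026 -0.     1.398 -0.775] F [ 1.54 -0.34  0.47] M [ 0.006  0.013 -0.021] w 0.0465
toolx yaw 157.3 z [ 5.e-04  2.e-04 -1.e+00]
shift mm [ 0.   0.1 53. ]
```

View pics/s3.png

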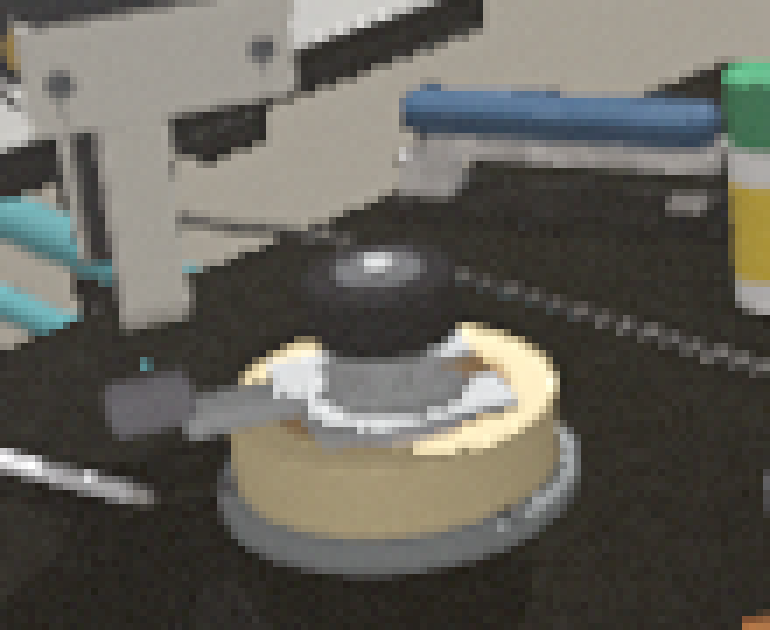

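The fingers are above the handle at crop (147,403). Now descending and gripping.

```bash
python3 -m jog '[[[0,0,25,0,0,0,0],[0,0,45,0,0,0,0],[0,0,53,0,0,0,0],[0,0,53,0,0,0,0],[0,0,53,0,0,0,0]]]'|tail -1; python3 st.py
python3 - <<'E'
from h import *
snap("scene","s4",(190,150,300,240),7)
E
```

```text
width: 0.0466
t 11.9 ee [0.4224 0.206  0.0375] q [ 0.399 -0.234  2.077  0.     1.298 -0.776] F [0.12 0.49 0.18] M [ 0.02   0.04  -0.034] w 0.0466
toolx yaw 157.32 z [ 9.e-04  4.e-04 -1.e+00]
```

View pics/s4.png

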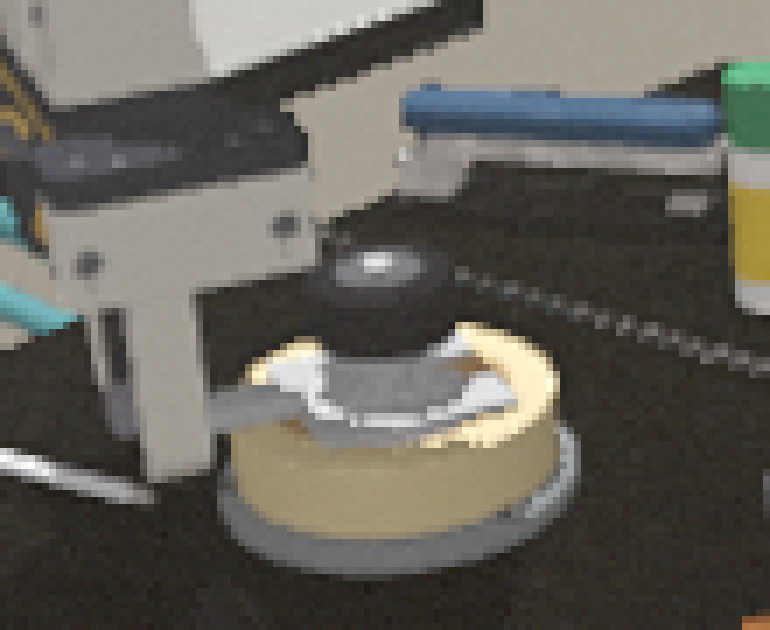

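```bash
python3 -m jog '[[[0,0,0,0,0,0,-1],[0,0,0,0,0,0,-1],[0,0,0,0,0,0,-1],[0,0,0,0,0,0,-1],[0,0,0,0,0,0,-1],[0,0,0,0,0,0,-1],[0,0,0,0,0,0,-1],[0,0,0,0,0,0,-1]]]'|tail -1; python3 st.py
```

```text
width: 0.0155
t 12.75 ee [0.4219 0.2058 0.0364] q [ 0.399 -0.234  2.078 -0.     1.297 -0.776] F [ 0.17 -0.31  0.39] M [-0.043  0.071 -0.034] w 0.0155
toolx yaw 157.32 z [-0. -0. -1.]
```

```bash
python3 -m jog '[[[3,0,0,0,0,0,-1],[6,0,0,0,0,0,-1],[10,0,0,0,0,0,-1],[10,0,0,0,0,0,-1]]]'|tail -1; python3 st.py
```

```text
width: 0.0157
t 13.15 ee [0.4122 0.2099 0.0364] q [ 0.416 -0.251  2.092  0.     1.3   -0.76 ] F [-0.98  0.29  1.57] M [-0.028  0.084  0.048] w 0.0157
toolx yaw 157.34 z [-2.e-04  1.e-04 -1.e+00]
```

Force is low. I'll continue drawing to 75 mm.

```bash
python3 -m jog '[[[10,0,0,0,0,0,-1],[20,0,0,0,0,0,-1],[30,0,0,0,0,0,-1],[30,0,0,0,0,0,-1]]]'|tail -1; python3 st.py
python3 -m jog '[[[10,0,0,0,0,0,-1],[20,0,0,0,0,0,-1],[30,0,0,0,0,0,-1],[36,0,0,0,0,0,-1],[36,0,0,0,0,0,-1]]]'|tail -1; python3 st.py
python3 - <<'E'
from h import *
snap("scene","s5",(170,140,300,240),6)
E
```

```text
width: 0.0157
t 13.55 ee [0.3838 0.2217 0.0363] q [ 0.466 -0.3    2.131  0.     1.311 -0.71 ] F [-1.11  0.08 -0.12] M [ 0.009  0.086 -0.067] w 0.0157
toolx yaw 157.38 z [-1.e-04  2.e-04 -1.e+00]
width: 0.0157
t 14.05 ee [0.3511 0.2354 0.0364] q [ 0.53  -0.355  2.172  0.     1.325 -0.646] F [-0.06 -0.67 -0.21] M [-0.062  0.05   0.035] w 0.0157
toolx yaw 157.37 z [ 1.e-04  1.e-04 -1.e+00]
```

View pics/s5.png

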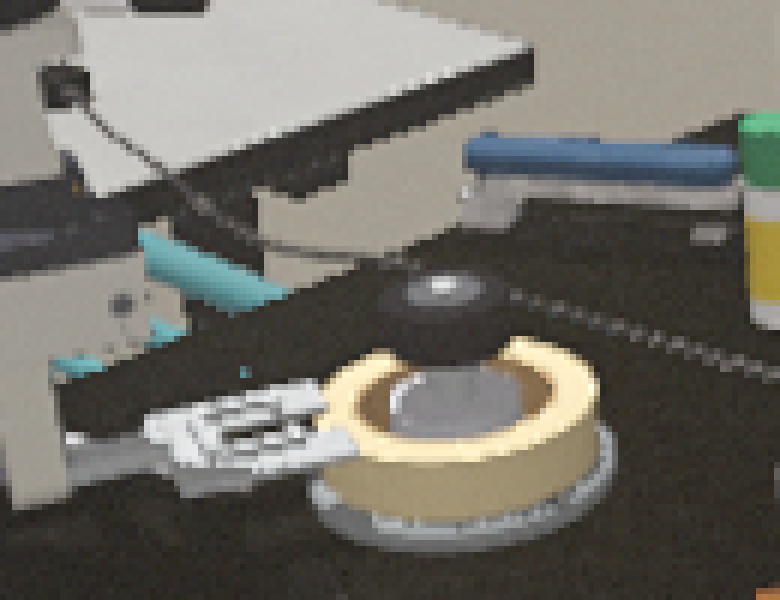

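The crop shows the keeper fully withdrawn from the spindle, with its slot tips at crop (330,430) and the knob standing up. Now lifting and carrying it to the tray.

```bash
python3 -m jog '[[[0,0,-15,0,0,0,-1],[0,0,-40,0,0,0,-1],[0,0,-75,0,0,0,-1],[0,0,-110,0,0,0,-1],[-20,-22,-110,0,0,0.1,-1],[-45,-50,-110,0,0,0.2,-1],[-75,-82,-110,0,0,0.3,-1],[-105,-115,-110,0,0,0.4,-1],[-135,-147,-110,0,0,0.5,-1],[-165,-180,-110,0,0,0.6,-1],[-195,-212,-110,0,0,0.7,-1],[-225,-245,-110,0,0,0.8,-1],[-250,-272,-110,0,0,0.9,-1],[-272,-296,-110,0,0,1.0,-1],[-286,-310,-110,0,0,1.026,-1],[-293,-318,-110,0,0,1.026,-1],[-293,-318,-110,0,0,1.026,-1],[-293,-318,-110,0,0,1.026,-1]]]'|tail -1
python3 - <<'E'
from h import *
snap("scene","s6",(290,100,490,330),3); snap("top","t6",(300,130,480,280),4)
E
python3 st.py '[.499,-.171,.05]'
```

```text
width: 0.0159
t 16.0 ee [ 0.4994 -0.1702  0.1466] q [-0.377 -0.181  1.848  0.     1.474 -0.528] F [ 0.54  0.26 -0.89] M [-0.002  0.122  0.091] w 0.0153
toolx yaw 98.65 z [ 2.e-04  1.e-04 -1.e+00]
shift mm [-0.7 -0.5 96.6]
```

View pics/s6.png

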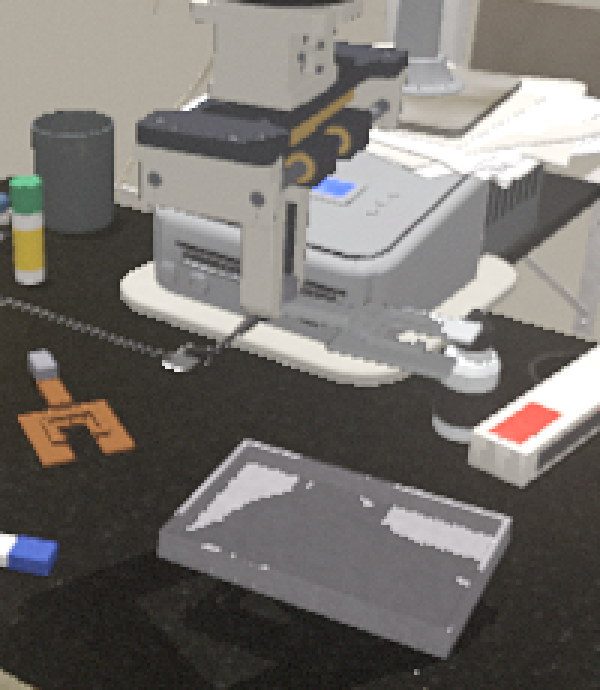

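View pics/t6.png

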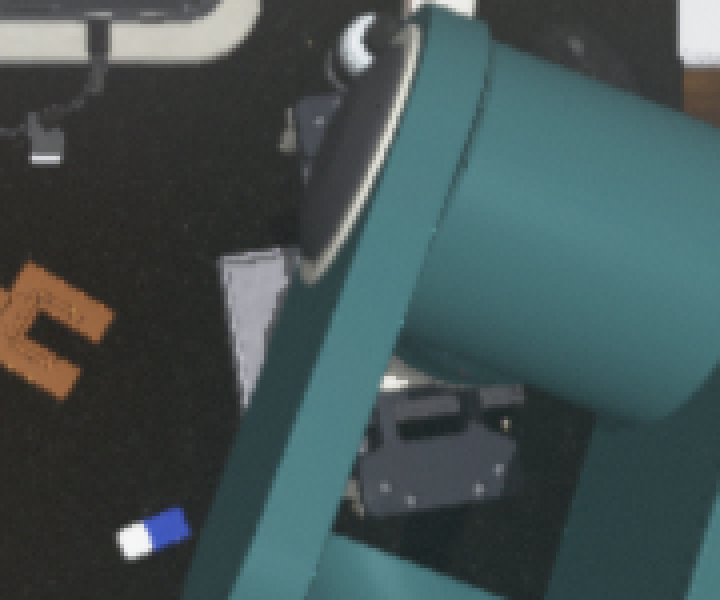

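```bash
python3 - <<'E'
from h import *
Z=np.load("pics/top0.npz"); crop(Z["p"],"b0",(370,110,450,180),8); W=cloud("top",Z["d"])
m=(W[...,2]>.03)&(W[...,2]<.12); m[:, :375]=0;m[:,403:]=0;m[:125]=0;m[160:]=0
P=W[m];print(m.sum(),P.min(0),P.max(0),np.median(P,0))
Z=np.load("pics/s6.npz");W=cloud("scene",Z["d"])
# keeper underside: plate points
m=(W[...,2]>.08)&(W[...,2]<.17)&(np.abs(W[...,0]-.51)<.06)&(W[...,1]<-.2)&(W[...,1]>-.33)
P=W[m];print(m.sum(),P.min(0),P.max(0))
if m.sum()>20:
    A=np.c_[P[:,:2],np.ones(len(P))];print("plane",np.linalg.lstsq(A,P[:,2],rcond=None)[0])
E
```

```text
250 [ 0.65732158 -0.23454613  0.03093949] [ 0.69489807 -0.19669783  0.09144136] [ 0.67052257 -0.20992296  0.0601183 ]
836 [ 0.47474626 -0.28279203  0.14287738] [ 0.54862834 -0.20025648  0.15407265]
plane [0.01196337 0.04638651 0.15307366]
```

View pics/b0.png

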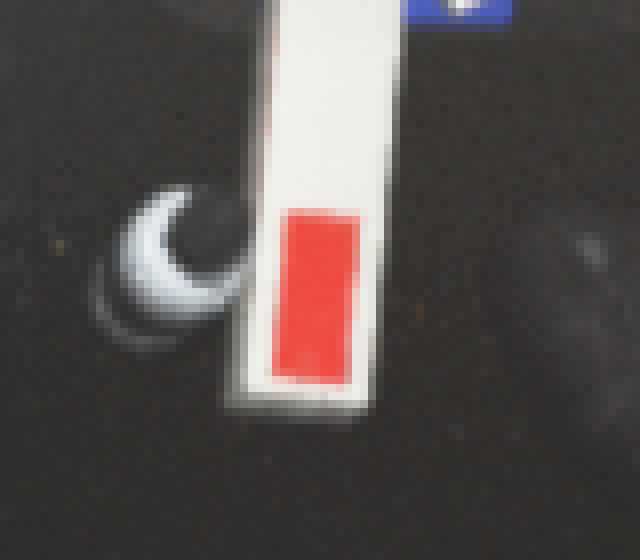

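```bash
python3 -m jog '[[[0,0,30,0,0,0,-1],[0,0,60,0,0,0,-1],[0,0,90,0,0,0,-1],[0,0,115,0,0,0,-1],[0,0,127,0,0,0,-1],[0,0,131,0,0,0,-1],[0,0,131,0,0,0,-1]]]'|tail -1; python3 st.py
```

```text
width: 0.0158
t 16.7 ee [ 0.4998 -0.1711  0.0159] q [-0.378 -0.072  1.972 -0.     1.241 -0.528] F [-0.24  0.33  0.3 ] M [ 0.007  0.076 -0.062] w 0.0158
toolx yaw 98.57 z [ 3.e-04 -1.e-04 -1.e+00]
```

```bash
python3 -m jog '[[[0,0,3,0,0,0,-1],[0,0,6,0,0,0,-1],[0,0,6,0,0,0,-1],[0,0,6,0,0,0,-1]]]'|tail -1; python3 st.py
```

```text
width: 0.0158
t 17.1 ee [ 0.4996 -0.1714  0.0096] q [-0.379 -0.065  1.977 -0.     1.229 -0.528] F [ 0.34  0.8  -1.02] M [-0.005  0.1   -0.022] w 0.0158
toolx yaw 98.54 z [ 3.e-04 -1.e-04 -1.e+00]
```

```bash
python3 -m jog '[[[0,0,1.5,0,0,0,-1],[0,0,3,0,0,0,-1],[0,0,3,0,0,0,-1],[0,0,3,0,0,0,-1]]]'|tail -1; python3 st.py
python3 - <<'E'
from h import *
snap("scene","s7",(320,190,480,330),4)
E
```

```text
width: 0.0159
t 17.5 ee [ 0.4995 -0.1713  0.0063] q [-0.379 -0.061  1.979 -0.     1.223 -0.528] F [-0.36 -0.17 -1.28] M [-0.007  0.085  0.045] w 0.0159
toolx yaw 98.54 z [-1.e-04  0.e+00 -1.e+00]
```

View pics/s7.png

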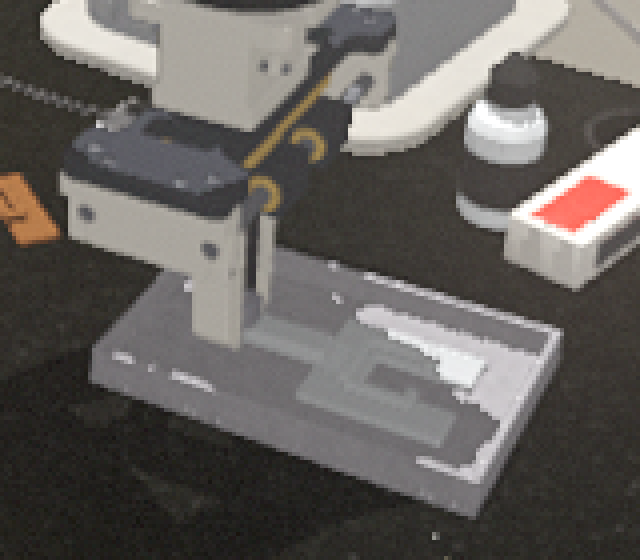

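```bash
python3 -m jog '[[[0,0,0.8,0,0,0,-1],[0,0,0.8,0,0,0,-1],[0,0,0.8,0,0,0,-1]]]'|tail -1; python3 st.py
```

```text
width: 0.0157
t 17.85 ee [ 0.4996 -0.1713  0.0056] q [-0.379 -0.06   1.98  -0.     1.222 -0.528] F [ 0.26 -0.35 -0.44] M [-0.071  0.06   0.003] w 0.0157
toolx yaw 98.54 z [ 1.e-04 -1.e-04 -1.e+00]
```

```bash
python3 -m jog '[[[0,0,0,0,0,0,-0.5],[0,0,0,0,0,0,-0.3],[0,0,0,0,0,0,-0.3],[0,0,0,0,0,0,-0.3],[0,0,0,0,0,0,-0.3],[0,0,-15,0,0,0,-0.3],[0,0,-45,0,0,0,-0.3],[0,0,-90,0,0,0,-0.3],[0,0,-140,0,0,0,-0.3],[0,0,-180,0,0,0,-0.3],[150,100,-180,0,0,0,-0.3],[250,100,-180,0,0,0,-0.3],[250,100,-180,0,0,0,-0.3],[250,100,-180,0,0,0,-0.3],[250,100,-180,0,0,0,-0.3],[250,100,-180,0,0,0,-0.3]]]'|tail -1; python3 st.py
python3 - <<'E'
from h import *
p,d=snap("scene","s8"); p,d=snap("top","t8",(130,100,480,300),2)
W=cloud("top",d);print("tray/keeper z")
Z=np.load("pics/s8.npz");Ws=cloud("scene",Z["d"])
k=(np.hypot(Ws[...,0]-.492,Ws[...,1]-.177)<.018)&(Ws[...,2]>.06)&(Ws[...,2]<.1)
print("knob z",np.percentile(Ws[k][:,2],[5,50,90]))
crop(Z["p"],"s8z",(150,170,490,330),2)
for n,a,b in(("scene","scene0","s8"),("top","top0","t8")):
    A=np.load(f"pics/{a}.npz")["p"];B=np.load(f"pics/{b}.npz")["p"];D=cv2.absdiff(A,B).max(2)
    cv2.imwrite(f"pics/diff_{n}.png",D)
E
```

```text
width: 0.0326
t 19.45 ee [0.5613 0.0944 0.1868] q [ 1.210e-01 -1.050e-01  1.715e+00  1.000e-03  1.531e+00 -3.000e-02] F [-0.81  0.72  0.01] M [-0.093  0.075 -0.033] w 0.0326
toolx yaw 98.68 z [ 8.e-04  7.e-04 -1.e+00]
tray/keeper z
knob z [0.07490841 0.07600455 0.0773123 ]
```

View pics/s8z.png

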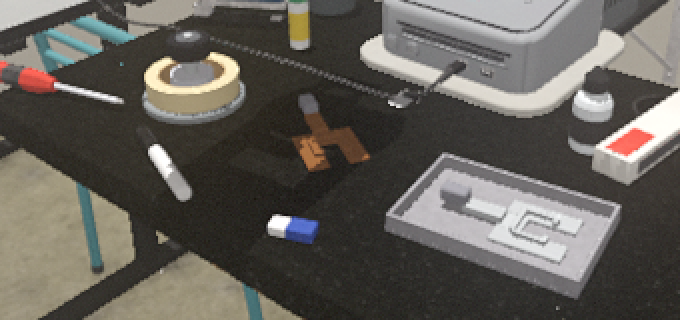

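View pics/t8.png

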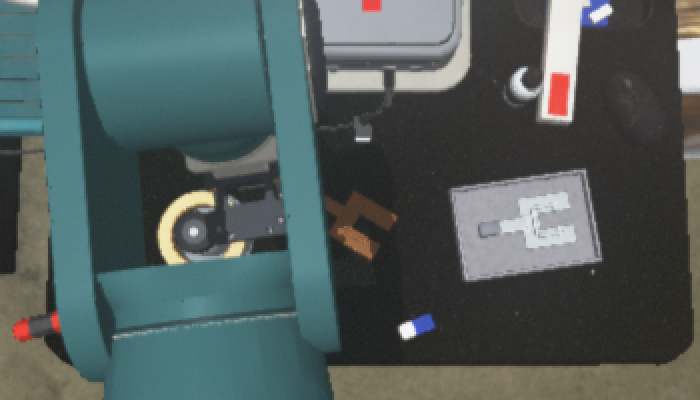

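The keeper lies flat inside the tray at crop (510,215). The knob is still raised at (187,45), and the marker, eraser, bottle, glue stick, screwdriver and decoy sit where they were. One numeric flatness check, then I'll hand in.

```bash
python3 - <<'E'
from h import *
W=cloud("top",np.load("pics/t8.npz")["d"])
o=np.array([.5064+.0043,-.218-.0282]); ax=np.array([-.149,.989]); ay=np.array([-.989,-.149])
r=W[...,:2]-o; X=r@ax;Y=r@ay
for n,m in (("plate arm+",(abs(X+.01)<.015)&(abs(Y-.023)<.006)),("plate arm-",(abs(X+.01)<.015)&(abs(Y+.023)<.006)),("plate root",(abs(X-.028)<.004)&(abs(Y)<.02)),("handle",(abs(X-.076)<.009)&(abs(Y)<.005))): print(n,m.sum(),np.median(W[m][:,2]).round(4))
print(manip.finish_job())
E
```

```text
plate arm+ 60 0.0088
plate arm- 53 0.0093
plate root 49 0.0091
handle 29 0.0257
the job is handed in; nothing more can be done
None
```

The steel keeper is lying flat in the parts tray, and the knob is backed off to its stop. I handed the job in at about 19.5 s of the 72 s allowed.

- **Knob:** I turned it clockwise about 2.5 rad. The moment rose from a steady 0.12–0.17 N m to 0.40 N m at the stop, below the 0.6 N m forcing limit. I let most of the spindle twist relax before releasing it. The knob had risen 4.8 mm, and it was still at that height in the last picture. Its absolute height read about 1 mm lower than I expected, both before and after, which is within the camera calibration.
- **Keeper:** I drew it out level by 76 mm, with under 2 N of force, and then lifted it. It tilted about 3° in the grip while being carried. In the tray its plate measures 8.8–9.3 mm high at three places, against 8 mm expected. The handle top measures 25.7 mm against 25 mm. Those readings are even, so it is lying flat on the tray floor.
- **Other things:** In the last scene picture the bystanders, the screwdriver and the copper-coloured decoy look unmoved. I checked that by eye only. The arm hid part of the stand area from the top camera.

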